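Bottom the press stop screw and lock it with its jam nut

TASK

Set and lock the press stop: turn the smooth black ball knob clockwise until the stop screw bottoms on the anvil below it. Then run the big hex jam nut clockwise down the screw, regripping as needed, until it is hard down on its washer and will turn no further, so that the setting is locked; stop as soon as it comes up solid, for wrenching on would twist the boss round in the casting. Leave the screw bottomed, let go, and leave the mallet, the bin, the tape measure and the spanner where they are.

Things in the scene. Friction and masses are not known exactly. Their poses are not given: they have to be found in the camera images.
- fixture: Grey cast C-frame stop fixture bolted to the bench, base 200 x 130 x 14 mm. Origin on the vertical screw axis at bench level; x points to its column (85 mm from the axis), z up. Its arm's top is at 78 mm; on it stands a steel boss, 46 mm across, top at 100 mm, with a washer on it; above that, on the axis, the jam nut and the ball knob.
- seat (a point): Centre of the boss's flat top, on the screw axis, 100 mm above the bench. On it lies the jam nut's lock washer, 49 mm across, whose thickness differs from time to time (2.5 to 5.5 mm) and is not measured: where the nut comes down hard must be felt.
- ball (a point): Centre of the smooth black ball knob (42 mm diameter) on the stop screw, 159 to 164 mm above the bench, on the screw axis; below it a 22 mm neck goes into the nut. Screw and nut only turn about the upright axis, sinking 3 mm per radian clockwise. The ball slips in the fingers unless the pads span its equator (grip about 25 N).
- stop_screw (a joint): Angle of the stop screw and its ball knob in rad, growing as it is turned clockwise seen from above (the screw sinks). It starts between 0.5 and 1.2 and comes up hard against the anvil at 1.9. Turning drag 0.1 N m; stays where left.
- jam_nut: Steel hex jam nut, 55 mm across flats, 63.5 across corners, 22 thick, between washer and ball. Origin: centre of its underside, z up; x is square to one flat, so flats face every 60 degrees from x. It starts 5 to 9 mm above the washer. Turning drag 0.2 N m; after touching the washer it still turns about 0.35 rad, squeezing it, then stops solid (torque jumps by 0.4 N m or more). Stays as left.
- mallet: Rubber mallet lying 120 mm or more to the fixture's left, wooden handle, 220 mm long, head 60 mm thick; leave alone.
- parts_bin: Open yellow plastic bin 160 x 110 x 70 mm with spare fasteners, on the fixture's right; leave alone.
- tape_measure: Black and red tape measure, 70 x 38 x 62 mm, on the robot's side of the fixture; leave alone.
- spanner: Open-ended spanner, 180 mm, lying flat beyond the fixture; leave alone.
- boss: The steel boss, a bush 46 mm across and 22 mm tall pressed into the fixture's arm; origin at the centre of its underside, 78 mm above the bench, x along the fixture's x at the start (a small screw head marks its -x side). It holds up to 0.9 N m; wrenched harder through the solid nut it slips round clockwise and is spoilt beyond 23 degrees.
There are look-alikes about, which are no part of the job. There is more than one size of the fixture; the one meant has the size given above.

How it is judged:
On the way, in this order (a step that is already met when the one before it is completed fails the run):
1. the stop screw is turned down until it bottoms on the anvil (value of joint stop_screw above 1.8 rad), for 0.2 s.
2. the jam nut is run hard down on its washer, clamping it with at least 18 N (contact force between jam_nut and fixture above 18 N), for 0.2 s.
At the end, for the whole second after the job is handed in: The stop screw is still bottomed (1.78 rad or more of 1.9), the jam nut is hard down on the washer on the fixture and still clamps it with at least 15 N with nothing holding it (solid is about 28 N), and the nut is at rest (value of joint stop_screw above 1.78 rad and contact force between jam_nut and fixture above 15 N and linear speed of jam_nut below 0.01 m/s and angular speed of jam_nut below 0.05 rad/s); the robot touches nothing.
It fails at once if the boss is twisted in the casting by more than 0.4 rad (23 degrees) (angle between the x axis of boss and the x axis of fixture, either way round above 0.4 rad).
It fails at once if the mallet, bin, tape measure or spanner is moved by more than 20 mm (distance of any of mallet, parts_bin, tape_measure, spanner from where it was at the start of the episode above 0.02 m).
It also fails if it takes over 59 s, if anything falls off the work surface, if the arm or the gripper's body presses on something with over 40 N, if the wrist force passes 120 N, or if a joint passes its speed limit or range.

ROBOT

A 6-joint arm with a two-finger parallel gripper is mounted at the origin on the work surface. World frame = base frame: x ahead of the robot, y to its left, z up, the work surface at z = 0. Lengths are in m, angles in rad, forces in N, time in s.
With the tool pointing down it reaches from about 0.425 to 0.95 m from the base axis. Payload 3.5 kg.
Tool frame: the origin (TCP) lies at the very end of the fingers, on their centre line; the grasp point (between the pads) lies ctrl.pinch_z behind it (ctrl.pinch_z is the distance from the TCP to the grasp point, in m); z points along the fingers, y is the line along which they close (so a half turn about z gives the same grasp; the last joint's range is limited). The gripper opens to 85 mm and grips with 20 to 120 N. Pads are 22 mm wide; open, the fingers measure 114 mm over their backs; the gripper's body (76 mm by 85 mm) begins 54 mm behind the grasp point. The pads swing forward as they close: fully open they stand 13 mm farther back than shut.
Start: joints at [1.124, 0.286, 1.577, -0, 1.279, -0.15], TCP at [0.197, 0.645, 0.231] pointing down, gripper open.
Joint ranges: [-2.77, 2.77], [-0.9, 2.22], [0.21, 2.48], [-1.53, 4.67], [0.24, 2.81], [-2.84, 2.84]. Speed limits (rad/s): [2.79, 2.79, 3.14, 3.14, 3.14, 3.14].

INTERFACE

Orientations are given as a unit quaternion [x, y, z, w].
In Python, from plant import ctrl gives the robot as it stands.
- The arm moves only by the shell command python3 -m inch 'ROWS' [FORCE]. ROWS is a JSON list that holds a single list of rows (three levels of brackets), with 1 to 10 rows, each of 7 numbers: dx, dy, dz in shares of 1000 mm (1.0 is 1000 mm), then a rotation vector rx, ry, rz in fractions of the full range, 1 being 2 pi rad, then the opening from 0.0 (shut) to 1.0 (fully open); each row is the pose to reach, as a shift and turn from the pose commanded when the command began, along the tool's axes at that moment; what a row does not reach only later rows make up. A row lasts 1/8 s, in which the tool goes at most 0.0625 m and 0.188 rad, less where a joint would pass 70% of its speed; a pose out of reach is approached as far as the arm can. The fingers move at their own pace and stop on an object; FORCE is the grip in N (left out, the last holds). Time passes only in rows, so rows that do not move let the fingers close. It prints the time, the measured TCP pose, the force, the opening and the grip force at its end. No shift or turn number may pass 1 either way. Input that does not fit is refused with a message, and nothing moves.
- ctrl.get_state(): the state, without advancing time (a new reading comes with each control period).
- ctrl.read_camera(name): name is "scene" or "top"; returns a dict with "pixels" (420x560x3 uint8, red, green, blue), "camera_matrix" (3x3 intrinsics, pixels), "xyz" and "orientation" of the camera in the world. Camera axes: x right, y down, z forward; pixel columns grow to the right and rows downward; lengths in m; the calibration is good to about 2 mm. A picture is of the moment at which its call begins. There is no depth.
- ctrl.sign_off(): hands the job in; it is judged then, once.
Trained networks look in the newest picture that a camera, given by its name, has taken for a name from the list of things; names that differ only in an ending like _2 or _b are one class to them, and where a whole thing is asked for, a point or a joint stands for the part that bears it (a point fixed in the world has none). Each returns a list of dicts, best first, with "conf" (0 to 1); they miss things now and then, are a little off and sometimes report something else, mostly with a low value. They report only what shows in the picture. A call takes as long as a camera call. They do not tell look-alikes from the thing itself.
- ctrl.recognise(camera, thing): "position" ([x, y, z] in m, in world coordinates, good to about 4 mm: the middle of the surface that is visible of it).
- ctrl.masks_of(camera, thing): "region" (420x560 bool, what is visible of it).
- ctrl.mark_of(camera, thing): "position" ([x, y, z] in m, in world coordinates, good to about 4 mm: a listed point, or the origin of a listed thing).
The state is a dict: "time": time; "qpos": joint angles; "dq": joint speeds; "joint_efforts": joint torques, N m; "eef_pos": TCP position; "tcp_rot": TCP orientation; "contact_force": force on the tool from outside, world axes, zero at the start; "wrist_torque": the same for the moment, N m; "opening": opening from 0.0 (shut) to 1.0 (fully open); "finger_force": force on a finger pad.
Only numpy, scipy, OpenCV 4.12 (cv2) and the standard library are available. Lean on these libraries where they do the work, as an engineer would, in place of code of your own. Each camera call takes 0.05 s, during which the arm holds its last target. There are 200 camera calls.

## Working session

There is one attempt and no reset: what is moved stays moved. The work goes in short steps, Python scripts to look and compute and a shell command to move; the robot and the scene stay as the last step left them, time stands still between calls to the robot, and variables do not carry over. Pictures are saved under pics/ and viewed, at most 10 in all, crops included, and the job is handed in when it is done.

```bash
ls; mkdir -p pics; python3 - <<'E'
from plant import ctrl
import cv2,numpy as np
s=ctrl.get_state();print({k:np.round(v,3).tolist() for k,v in s.items()},ctrl.pinch_z)
ims=[]
for c in("scene","top"):
    r=ctrl.read_camera(c);cv2.imwrite(f"pics/{c}0.png",r["pixels"][:,:,::-1])
    print(c,np.round(r["xyz"],3),np.round(r["orientation"],3),r["camera_matrix"][0][0])
    for t in("ball","seat","jam_nut","fixture","boss","tape_measure","parts_bin","mallet","spanner"):
        print(t,[(np.round(d["position"],3).tolist(),round(d["conf"],2)) for d in ctrl.mark_of(c,t)][:3])
E
```

```text
pics
{'time': 0.0, 'qpos': [1.124, 0.287, 1.578, 0.0, 1.279, -0.15], 'dq': [-0.001, -0.0, -0.001, -0.0, -0.001, 0.001], 'joint_efforts': [-0.001, -40.599, -29.262, -0.0, 0.006, -0.0], 'eef_pos': [0.197, 0.645, 0.23], 'tcp_rot': [0.148, 0.989, -0.001, -0.0], 'contact_force': [0.062, -0.09, 0.059], 'wrist_torque': [0.043, -0.037, -0.044], 'finger_force': 0.0, 'opening': 1.0} 0.0187
scene [ 1.223 -0.185  0.672] [ 0.733  0.502 -0.267 -0.372] 394.6054586592757
ball [([0.513, -0.134, 0.163], 0.73), ([0.235, 0.26, 0.212], 0.63)]
seat [([0.516, -0.132, 0.103], 0.77), ([0.24, 0.26, 0.126], 0.63)]
jam_nut [([0.512, -0.133, 0.113], 0.68), ([0.232, 0.256, 0.146], 0.58)]
fixture [([0.51, -0.137, 0.001], 0.88), ([0.243, 0.263, 0.002], 0.56)]
boss [([0.238, 0.262, 0.104], 0.95), ([0.512, -0.135, 0.076], 0.93), ([0.58, 0.046, -0.007], 0.65)]
tape_measure [([0.353, -0.094, 0.002], 0.78)]
parts_bin [([0.419, -0.356, 0.004], 0.67)]
mallet [([0.581, 0.044, -0.006], 0.66)]
spanner [([0.69, -0.162, 0.002], 0.73)]
top [0.334 0.058 1.283] [ 0.709 -0.7    0.06  -0.055] 493.46787210924293
ball [([0.233, 0.259, 0.214], 0.85), ([0.512, -0.131, 0.163], 0.73)]
seat [([0.508, -0.134, 0.099], 0.86), ([0.238, 0.258, 0.129], 0.81)]
jam_nut [([0.237, 0.26, 0.144], 0.73), ([0.511, -0.131, 0.112], 0.49)]
fixture [([0.241, 0.258, 0.001], 0.69), ([0.516, -0.129, -0.0], 0.63)]
boss [([0.511, -0.133, 0.076], 0.78), ([0.236, 0.262, 0.1], 0.66)]
tape_measure [([0.353, -0.092, 0.001], 0.72)]
parts_bin [([0.418, -0.352, 0.001], 0.61)]
mallet [([0.583, 0.048, -0.008], 0.75)]
spanner [([0.697, -0.16, 0.0], 0.79), ([0.42, -0.352, 0.002], 0.49)]
```

View pics/scene0.png

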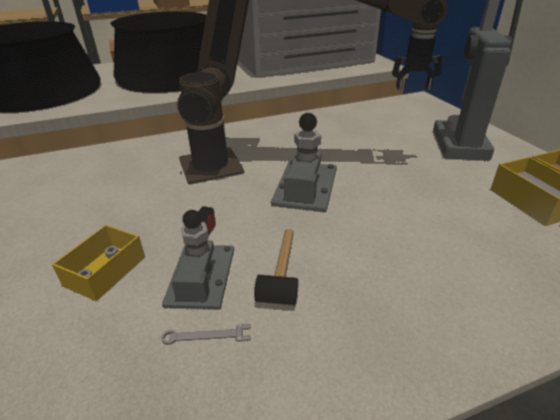

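View pics/top0.png

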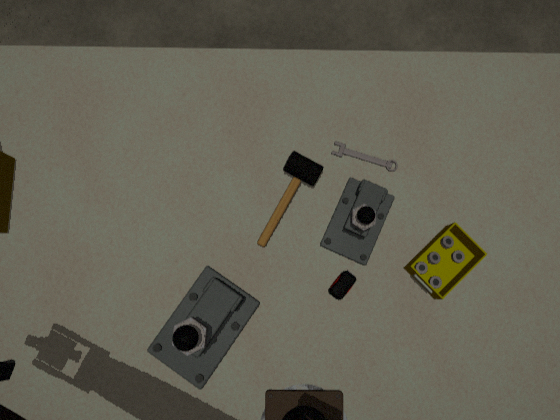

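The scene picture shows the meant fixture at px (200,255), with its ball at (193,218). The larger look-alike is at (305,165). In the top picture the ball is at (365,215) and the column points up and slightly right. The ball height of 0.163 m fits the small fixture. Next I'll refine the axis position and the nut yaw.

```bash
cat > h.py <<'E'
from plant import ctrl
import cv2,numpy as np
from scipy.spatial.transform import Rotation as R
def proj(r,P):
    p=(np.asarray(P)-r["xyz"])@R.from_quat(r["orientation"]).as_matrix(); q=p@np.array(r["camera_matrix"]).T
    return q[:,:2]/q[:,2:]
def ray(r,uv):
    d=R.from_quat(r["orientation"]).as_matrix()@np.linalg.solve(r["camera_matrix"],[*uv,1]); return np.array(r["xyz"]),d/np.linalg.norm(d)
def near(c,r,t,P):
    ms=ctrl.masks_of(c,t); u=proj(r,[P])[0]
    ms=[m["region"] for m in ms]
    return min(ms,key=lambda m:np.linalg.norm(np.argwhere(m).mean(0)[::-1]-u))
E
python3 - <<'E'
from h import *
from plant import ctrl
A=[];B=[];cam={}
for c in("scene","top"):
    r=ctrl.read_camera(c); b=near(c,r,"ball",[.512,-.133,.162]); n=near(c,r,"jam_nut",[.512,-.133,.12]); cam[c]=(r,b,n)
    cs,_=cv2.findContours(b.astype(np.uint8),0,1); (u,v),rad=cv2.minEnclosingCircle(max(cs,key=cv2.contourArea))
    o,d=ray(r,(u,v)); print(c,u,v,rad,"exp rad",r["camera_matrix"][0][0]*.021/np.linalg.norm(o-[.512,-.133,.162]),n.sum(),b.sum(), "z.162:",(o+d*(.162-o[2])/d[2]).round(4))
    M=np.eye(3)-np.outer(d,d);A.append(M);B.append(M@o)
P=np.linalg.solve(sum(A),sum(B));print("ball",P.round(4))
best=[]
for z in np.arange(.106,.118,.002):
  for yaw in range(0,60,3):
    s=0
    for c,(r,b,n) in cam.items():
        # small per-camera shift allowed
        a=np.radians(yaw+30+60*np.arange(6));X=np.c_[P[0]+.03175*np.cos(a),P[1]+.03175*np.sin(a)]
        V=np.vstack([np.c_[X,np.full(6,z)],np.c_[X,np.full(6,z+.022)]])
        h=cv2.convexHull(proj(r,V).astype(np.float32))
        bs=0
        for dx in(-1,-.5,0,.5,1):
          for dy in(-1,-.5,0,.5,1):
            m=np.zeros((420,560),np.uint8);cv2.fillPoly(m,[np.round((h+[dx,dy])*16).astype(np.int32)],1,shift=4)
            m=(m>0)&~b; bs=max(bs,(m&n).sum()/(m|n).sum())
        s+=bs
    best.append((round(s,3),round(z,3),yaw))
best.sort(reverse=True);print(best[:12])
f={k:max(ctrl.mark_of(k,"fixture"),key=lambda d:-abs(d["position"][0]-.51))["position"] for k in cam};print(f)
r=cam["top"][0];u,v=proj(r,[P])[0].astype(int);a=r["pixels"][v-35:v+35,u-35:u+35]
r=cam["scene"][0];u,v=proj(r,[P])[0].astype(int);b=r["pixels"][v-25:v+45,u-35:u+35]
im=cv2.resize(np.hstack([a,b]),None,fx=5.6,fy=5.6,interpolation=cv2.INTER_CUBIC);cv2.imwrite("pics/c1.png",cv2.convertScaleAbs(im,alpha=1.5)[:,:,::-1])
E
```

```text
scene 191.5 220.5 11.068072319030762 exp rad 9.4557441281894 413 326 z.162: [ 0.5198 -0.1354  0.162 ]
top 365.5 215.0 9.013978004455566 exp rad 9.002935617755876 201 245 z.162: [ 0.5109 -0.1334  0.162 ]
ball [ 0.5118 -0.1346  0.1562]
[(np.float64(1.624), np.float64(0.108), 33), (np.float64(1.621), np.float64(0.114), 33), (np.float64(1.615), np.float64(0.108), 30), (np.float64(1.611), np.float64(0.108), 24), (np.float64(1.607), np.float64(0.112), 27), (np.float64(1.605), np.float64(0.108), 27), (np.float64(1.604), np.float64(0.112), 33), (np.float64(1.603), np.float64(0.114), 30), (np.float64(1.601), np.float64(0.114), 24), (np.float64(1.6), np.float64(0.112), 24), (np.float64(1.596), np.float64(0.106), 27), (np.float64(1.592), np.float64(0.112), 30)]
{'scene': [0.5075, -0.1319, 0.0038], 'top': [0.5109, -0.128, -0.0002]}
```

View pics/c1.png

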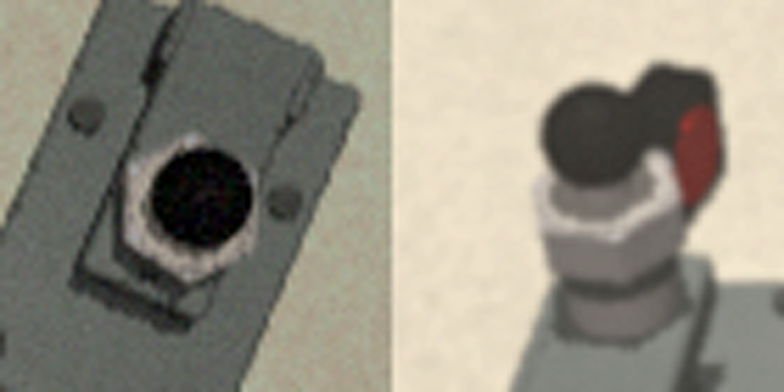

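Measured so far:
- The axis is at about (0.511, -0.133).
- The nut's corners point along roughly -3°, so its flats face about 27° and 87°.
- A tool closing line at 87° puts q6 at about -1.77, which leaves more than 4 rad of clockwise travel.

I'll move there by an arc that stays clear of the look-alike.

The rows are not in the units I measure in: turns go in shares of 2 pi rad. I convert before sending: -0.244 rad is -0.0388.

```bash
python3 -m inch '[[[-0.05,-0.03,-0.06,0,0,0,1],[-0.11,-0.055,-0.06,0,0,0,1],[-0.52,-0.254,-0.06,0,0,-0.0159,1],[-0.52,-0.254,-0.06,0,0,-0.0388,1],[-0.52,-0.254,-0.06,0,0,-0.0388,1],[-0.52,-0.254,-0.06,0,0,-0.0388,1],[-0.52,-0.254,-0.06,0,0,-0.0388,1],[-0.52,-0.254,-0.06,0,0,-0.0388,1],[-0.52,-0.254,-0.06,0,0,-0.0388,1],[-0.52,-0.254,-0.06,0,0,-0.0388,1]]]' 25; python3 - <<'E'
from h import *
s=ctrl.get_state();T=R.from_quat(s["tcp_rot"]);print(T.as_matrix().round(3),np.round(s["qpos"],3),T.inv().apply(np.array([.511,-.133,.24])-s["eef_pos"]).round(4))
E
```

```text
time: 2.65
eef_pos: [0.6223, 0.2479, 0.2912]
tcp_rot: [0.028, 1.0, -0.0, 0.0]
contact_force: [-0.8, 0.6, 0.6]
opening: 1.001
finger_force: 0.0
[[-0.998  0.055  0.   ]
 [ 0.055  0.998 -0.   ]
 [-0.    -0.    -1.   ]] [ 0.228  0.238  1.527 -0.     1.377 -1.287] [ 0.0901 -0.3865  0.0513]
```

```bash
python3 -m inch '[[[0.09,-0.386,0,0,0,0,1],[0.09,-0.386,0,0,0,0,1],[0.09,-0.386,0.02,0,0,0,1],[0.09,-0.386,0.04,0,0,0,1],[0.09,-0.386,0.05,0,0,0,1],[0.09,-0.386,0.05,0,0,0,1],[0.09,-0.386,0.05,0,0,0,1],[0.09,-0.386,0.05,0,0,0,1]]]'; python3 - <<'E'
from h import *
s=ctrl.get_state();T=R.from_quat(s["tcp_rot"]);print(T.inv().apply(np.array([.511,-.133,.139])-s["eef_pos"]).round(4),s["qpos"].round(3) if hasattr(s["qpos"],"round") else s["qpos"])
r=ctrl.read_camera("scene");cv2.imwrite("pics/s1.png",cv2.resize(r["pixels"][120:330,80:360],None,fx=2.5,fy=2.5)[:,:,::-1])
for c in("scene",):
  for t in("ball","jam_nut","seat"):print(t,[(np.round(d["position"],3).tolist(),round(d["conf"],2)) for d in ctrl.mark_of(c,t)])
E
```

```text
time: 3.65
eef_pos: [0.5093, -0.1316, 0.2408]
tcp_rot: [0.028, 1.0, 0.0, -0.0]
contact_force: [0.5, -0.5, -0.3]
opening: 1.001
finger_force: 0.0
[-0.0018 -0.0013  0.1018] [-0.446 -0.052  1.93   0.     1.265 -1.96 ]
ball [([0.512, -0.132, 0.163], 0.74), ([0.236, 0.261, 0.212], 0.52)]
jam_nut [([0.515, -0.13, 0.112], 0.8), ([0.234, 0.26, 0.148], 0.76)]
seat [([0.236, 0.258, 0.129], 0.92), ([0.515, -0.134, 0.101], 0.84)]
```

View pics/s1.png

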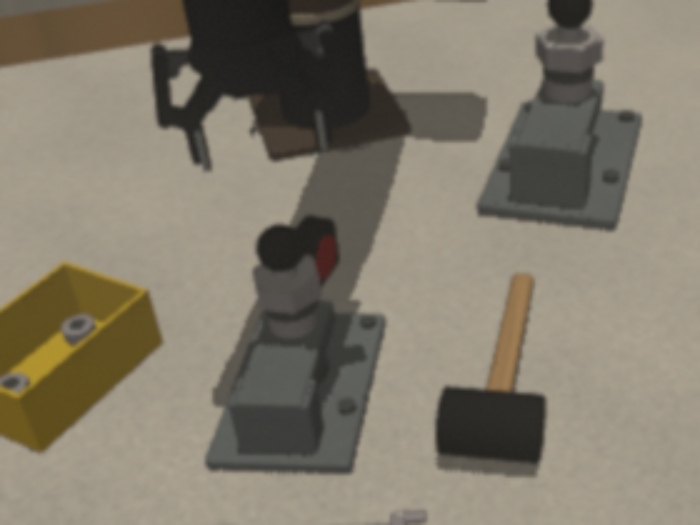

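The open gripper (crop px 180–330, 50–165) sits above the ball (283,247) with nothing in the way. I'll descend to the ball's equator and close.

```bash
python3 -m inch '[[[-0.002,-0.001,0.04,0,0,0,1],[-0.002,-0.001,0.075,0,0,0,1],[-0.002,-0.001,0.102,0,0,0,1],[-0.002,-0.001,0.102,0,0,0,1],[-0.002,-0.001,0.102,0,0,0,0],[-0.002,-0.001,0.102,0,0,0,0],[-0.002,-0.001,0.102,0,0,0,0],[-0.002,-0.001,0.102,0,0,0,0],[-0.002,-0.001,0.102,0,0,0,0],[-0.002,-0.001,0.102,0,0,0,0]]]' 28; python3 - <<'E'
from h import *
s=ctrl.get_state();print(s["opening"]*85,s["finger_force"],np.round(s["contact_force"],2),np.round(s["wrist_torque"],3))
E
```

```text
time: 5.1
eef_pos: [0.5131, -0.1333, 0.1417]
tcp_rot: [0.026, 1.0, -0.002, 0.002]
contact_force: [-1.9, -5.1, 4.7]
opening: 0.473
finger_force: 28.2
40.21465363273056 28.178558349609375 [-1.9  -5.07  4.7 ] [-0.921  0.293 -0.039]
```

```bash
python3 -m inch '[[[0,0,0,0,0,0,0.6],[0,-0.001,0.004,0,0,0,0.6],[0,-0.001,0.004,0,0,0,0],[0,-0.001,0.004,0,0,0,0],[0,-0.001,0.004,0,0,0,0]]]' 28; python3 - <<'E'
from h import *
s=ctrl.get_state();print(s["opening"]*85,s["finger_force"],np.round(s["contact_force"],2),np.round(s["wrist_torque"],3))
E
```

```text
time: 5.72
eef_pos: [0.5114, -0.1331, 0.1347]
tcp_rot: [0.026, 1.0, -0.001, -0.001]
contact_force: [-1.4, -3.9, -1.0]
opening: 0.476
finger_force: 28.4
40.426999258285846 28.442882001399994 [-1.41 -3.9  -0.96] [-0.921  0.266 -0.089]
```

Converted, 0.45 rad is 0.0716.

```bash
python3 -m inch '[[[0,-0.001,0.0003,0,0,0.0239,0],[0,-0.001,0.0008,0,0,0.0477,0],[0,-0.001,0.0012,0,0,0.0716,0],[0,-0.001,0.0016,0,0,0.0955,0]]]' 28; cat > st.py <<'E'
from h import *
s=ctrl.get_state();R_=R.from_quat(s["tcp_rot"]).as_matrix();print("op",round(s["opening"],4),"F",np.round(s["contact_force"],2),"M",np.round(s["wrist_torque"],3),"yaw",np.arctan2(R_[1,1],R_[0,1]).round(3),"q6",round(s["qpos"][5],3),"tau6",round(s["joint_efforts"][5],3),"ff",round(s["finger_force"],1),"tcp",np.round(s["eef_pos"],4))
E
python3 st.py
```

```text
time: 6.22
eef_pos: [0.5115, -0.1328, 0.133]
tcp_rot: [0.322, 0.947, 0.0, -0.001]
contact_force: [1.0, -1.4, -0.0]
opening: 0.479
finger_force: 33.9
op 0.4793 F [ 0.96 -1.41 -0.04] M [-0.21   0.044  0.325] yaw 0.915 q6 -1.361 tau6 -0.303 ff 33.9 tcp [ 0.5115 -0.1328  0.133 ]
```

Converted, 0.12 rad is 0.0191.

```bash
python3 -m inch '[[[0,0,0,0,0,0,0]]]'; python3 st.py;  python3 -m inch '[[[0,0,0.0004,0,0,0.0191,0],[0,0,0.0004,0,0,0.0191,0]]]' >/dev/null; python3 st.py
```

```text
time: 6.35
eef_pos: [0.5115, -0.1328, 0.133]
tcp_rot: [0.32, 0.947, 0.0, -0.001]
contact_force: [-0.1, -0.2, -1.6]
opening: 0.474
finger_force: 33.3
op 0.4744 F [-0.14 -0.25 -1.57] M [-0.299  0.221 -0.294] yaw 0.919 q6 -1.366 tau6 -0.068 ff 33.3 tcp [ 0.5115 -0.1328  0.133 ]
op 0.4751 F [-0.25  0.01 -2.21] M [-0.201  0.088 -0.106] yaw 0.801 q6 -1.247 tau6 -0.014 ff 33.5 tcp [ 0.5116 -0.1328  0.1327]
```

Converted, 0.12 rad is 0.0191.

```bash
python3 -m inch '[[[0,0,0.0004,0,0,0.0191,0],[0,0,0.0004,0,0,0.0191,0]]]' >/dev/null; python3 st.py
```

```text
op 0.4775 F [ 0.63 -0.59 -2.82] M [-0.071  0.146 -0.158] yaw 0.681 q6 -1.128 tau6 -0.008 ff 33.4 tcp [ 0.5116 -0.1327  0.1323]
```

Converted, 0.12 rad is 0.0191.

```bash
python3 -m inch '[[[0,0,0.0006,0,0,0.0191,0],[0,0,0.0006,0,0,0.0191,0]]]' >/dev/null; python3 st.py; python3 -m inch '[[[0,0,0.0006,0,0,0.0191,0],[0,0,0.0006,0,0,0.0191,0]]]' >/dev/null; python3 st.py
```

```text
op 0.4777 F [ 0.55  1.55 -1.13] M [ 0.175  0.227 -0.162] yaw 0.561 q6 -1.008 tau6 -0.009 ff 33.6 tcp [ 0.5117 -0.1327  0.132 ]
op 0.4771 F [-0.26  2.91 -0.56] M [ 0.351  0.286 -0.127] yaw 0.441 q6 -0.888 tau6 -0.011 ff 33.9 tcp [ 0.5117 -0.1327  0.1316]
```

Converted, 0.12 rad is 0.0191.

```bash
python3 -m inch '[[[0,0,0.0003,0,0,0.0191,0],[0,0,0.0003,0,0,0.0191,0]]]' >/dev/null; python3 st.py; python3 -m inch '[[[0,0,0.0003,0,0,0.0191,0],[0,0,0.0003,0,0,0.0191,0]]]' >/dev/null; python3 st.py
```

```text
op 0.476 F [-0.18  2.99 -0.53] M [ 0.467  0.215 -0.101] yaw 0.321 q6 -0.768 tau6 -0.008 ff 33.8 tcp [ 0.5118 -0.1327  0.1312]
op 0.4753 F [ 0.02 -1.58 -2.52] M [-0.176 -0.008 -0.17 ] yaw 0.201 q6 -0.648 tau6 -0.019 ff 30.4 tcp [ 0.5122 -0.134   0.1312]
```

Converted, 0.15 rad is 0.0239.

```bash
python3 -m inch '[[[0,0,0,0,0,0.0239,0]]]' >/dev/null; python3 st.py; python3 -m inch '[[[0,0,0,0,0,0.0239,0]]]' >/dev/null; python3 st.py;python3 -m inch '[[[0,0,0,0,0,0,0],[0,0,0,0,0,0,0]]]' >/dev/null; python3 st.py
```

```text
op 0.4782 F [-0.15 -1.24 -1.96] M [-0.147  0.095  0.582] yaw 0.05 q6 -0.496 tau6 -0.453 ff 28.9 tcp [ 0.5121 -0.1341  0.1313]
op 0.4758 F [-0.4  -0.65 -1.21] M [-0.101  0.149  0.937] yaw -0.101 q6 -0.346 tau6 -0.037 ff 28.9 tcp [ 0.5119 -0.134   0.1313]
op 0.4785 F [-1.66 -1.92  0.91] M [-0.375  0.237 -0.029] yaw -0.099 q6 -0.348 tau6 -0.075 ff 28.9 tcp [ 0.5119 -0.134   0.1314]
```

Converted, 0.08 rad is 0.0127.

```bash
for i in 1 2 3; do python3 -m inch '[[[0,0,0,0,0,0.0127,0]]]' 35 >/dev/null; python3 st.py; done; python3 -m inch '[[[0,0,0,0,0,0,0],[0,0,0,0,0,0,0]]]' >/dev/null; python3 st.py
```

```text
op 0.4755 F [-3.28 -2.56 -0.63] M [-0.393  0.358  0.142] yaw -0.18 q6 -0.267 tau6 -0.363 ff 35.4 tcp [ 0.5119 -0.134   0.1314]
op 0.473 F [-2.52 -2.81  0.86] M [-0.333  0.29   0.421] yaw -0.26 q6 -0.186 tau6 -0.169 ff 35.5 tcp [ 0.5118 -0.1339  0.1313]
op 0.475 F [-2.18 -1.05  0.94] M [-0.195  0.235  1.203] yaw -0.339 q6 -0.107 tau6 0.669 ff 35.4 tcp [ 0.5118 -0.1339  0.1314]
op 0.4738 F [-4.86 -3.44  1.39] M [-0.433  0.564 -0.124] yaw -0.34 q6 -0.106 tau6 -0.085 ff 35.5 tcp [ 0.5118 -0.1338  0.1314]
```

The pads stayed stuck to the ball up to about 1.3 rad: the finger force held at 33.5 N against 28 N commanded. Then they slipped, which means the screw has bottomed. I'll open, turn back towards 87° and check the nut.

Converted, -1.46 rad is -0.2324.

```bash
python3 -m inch '[[[0,0,0,0,0,0,1],[0,0,0,0,0,0,1],[0,0,0,0,0,-0.0286,1],[0,0,0,0,0,-0.0573,1],[0,0,0,0,0,-0.0875,1],[0,0,0,0,0,-0.1178,1],[0,0,0,0,0,-0.1464,1],[0,0,0,0,0,-0.1751,1],[0,0,0,0,0,-0.2037,1],[0,0,0,0,0,-0.2324,1]]]' 60 >/dev/null;  python3 -m inch '[[[0,0,0,0,0,-0.0286,1],[0,0,0,0,0,-0.0573,1],[0,0,0,0,0,-0.0637,1]]]' >/dev/null; python3 st.py; python3 - <<'E'
from h import *
r=ctrl.read_camera("scene");cv2.imwrite("pics/s2.png",cv2.resize(r["pixels"][170:270,130:260],None,fx=6,fy=6,interpolation=cv2.INTER_CUBIC)[:,:,::-1])
for t in("ball","jam_nut"):print(t,[(np.round(d["position"],3).tolist(),round(d["conf"],2)) for d in ctrl.mark_of("scene",t)])
E
```

```text
op 0.9994 F [-0.26  0.3   0.95] M [ 0.041 -0.026 -0.028] yaw 1.521 q6 -1.967 tau6 0.033 ff 0.0 tcp [ 0.5124 -0.1329  0.1312]
ball [([0.236, 0.259, 0.213], 0.82), ([0.514, -0.133, 0.159], 0.6)]
jam_nut [([0.235, 0.259, 0.146], 0.83), ([0.514, -0.134, 0.108], 0.82)]
```

View pics/s2.png

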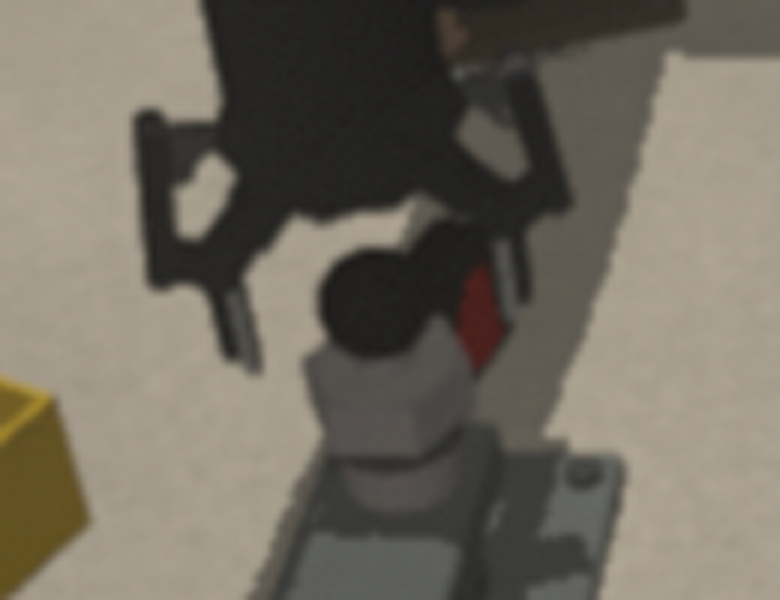

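```bash
python3 - <<'E'
from h import *
r=ctrl.read_camera("scene")
for z in(.108,.112):
 for yaw in range(0,60,5):
  a=np.radians(yaw+30+60*np.arange(6));V=np.c_[.512+.03175*np.cos(a),-.133+.03175*np.sin(a),np.full(6,z)]
  W=V+[0,0,.022]
  f=lambda V:((proj(r,V)-[130,170])*6).astype(int)
  b=f(V);t=f(W);i=np.argsort(-b[:,1])[:3]
  print(z,yaw,"front bottom corners",b[i].tolist(),"top x range",t[:,0].min(),t[:,0].max())
print(f([[.512,-.133,.159],[.512,-.133,.163]]))
n=near("scene",r,"jam_nut",[.512,-.133,.12]);ys,xs=np.where(n);print((xs.min()-130)*6,(xs.max()-129)*6,(ys.max()-169)*6)
g=r["pixels"][170:270,130:260].mean(2);print(g[66:70,48:82].mean(0).round().astype(int));print(g[72:75,48:82].mean(0).round().astype(int))
r=ctrl.read_camera("top");u,v=proj(r,[[.512,-.133,.13]])[0].astype(int);a=r["pixels"][v-30:v+30,u-40:u+40];cv2.imwrite("pics/t2.png",cv2.convertScaleAbs(cv2.resize(a,None,fx=6,fy=6,interpolation=cv2.INTER_CUBIC),alpha=1.8)[:,:,::-1])
E
```

```text
0.108 0 front bottom corners [[363, 460], [450, 439], [307, 425]] top x range 298 469
0.108 5 front bottom corners [[371, 460], [455, 435], [309, 429]] top x range 299 467
0.108 10 front bottom corners [[378, 460], [311, 433], [460, 430]] top x range 301 465
0.108 15 front bottom corners [[386, 460], [314, 438], [465, 426]] top x range 304 462
0.108 20 front bottom corners [[394, 459], [317, 441], [469, 421]] top x range 308 461
0.108 25 front bottom corners [[401, 458], [321, 445], [472, 417]] top x range 305 464
0.108 30 front bottom corners [[409, 456], [326, 448], [474, 412]] top x range 302 467
0.108 35 front bottom corners [[417, 454], [331, 451], [476, 407]] top x range 300 469
0.108 40 front bottom corners [[337, 454], [424, 452], [308, 406]] top x range 298 470
0.108 45 front bottom corners [[343, 456], [431, 449], [307, 411]] top x range 297 471
0.108 50 front bottom corners [[349, 457], [438, 446], [306, 416]] top x range 297 471
0.108 55 front bottom corners [[356, 459], [444, 442], [307, 420]] top x range 297 470
0.112 0 front bottom corners [[362, 451], [448, 430], [306
[... 596 characters left out ...]
, 443], [475, 399]] top x range 298 468
0.112 40 front bottom corners [[335, 445], [422, 443], [306, 398]] top x range 296 469
0.112 45 front bottom corners [[341, 447], [429, 441], [305, 403]] top x range 295 470
0.112 50 front bottom corners [[348, 449], [436, 437], [305, 407]] top x range 295 470
0.112 55 front bottom corners [[355, 450], [443, 434], [305, 412]] top x range 295 469
[[373 296]
 [371 287]]
306 474 456
[156 155 152 136 103  77  75  79  80  80  80  81  82  81  82  81  81  81
  81  80  78  75  71  71  70  70  71  71  70  71  75  82  88  90]
[154 154 155 154 143 112  85  80  82  82  82  82  82  82  83  83  82  83
  83  83  82  78  72  67  62  56  50  49  53  58  59  59  59  57]
```

View pics/t2.png

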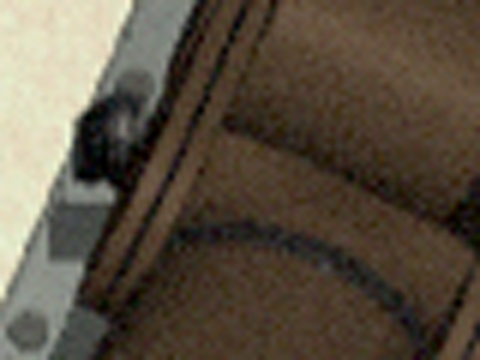

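The top view is blocked by the arm. In the scene crop the nut's front edge is at (417,408) and its bottom at y=456, which gives z ≈ 0.108 and yaw ≈ 30–35°. The nut did not follow the screw. I'll lower the gripper onto the nut and grip the flats at 90°.

Converted, -0.05 rad is -0.008.

```bash
python3 -m inch '[[[0,0,0.006,0,0,-0.008,1],[0,0,0.013,0,0,-0.008,1],[0,0,0.013,0,0,-0.008,0.3],[0,0,0.013,0,0,-0.008,0.3],[0,0,0.013,0,0,-0.008,0.3],[0,0,0.013,0,0,-0.008,0.3],[0,0,0.013,0,0,-0.008,0.3]]]' 40 >/dev/null; python3 st.py
```

```text
op 0.6402 F [-1.68  1.25  4.66] M [0.239 0.326 0.104] yaw 1.568 q6 -2.015 tau6 0.085 ff 41.0 tcp [ 0.512  -0.1333  0.1186]
```

The opening of 0.64 matches 55 mm, so the pads are on the flats. Now turning clockwise.

Converted, 0.4 rad is 0.0637.

```bash
python3 -m inch '[[[0,0,0.0003,0,0,0.0159,0.3],[0,0,0.0006,0,0,0.0318,0.3],[0,0,0.0009,0,0,0.0477,0.3],[0,0,0.0012,0,0,0.0637,0.3]]]' >/dev/null; python3 st.py; python3 -m inch '[[[0,0,0.0003,0,0,0.0159,0.3],[0,0,0.0006,0,0,0.0318,0.3],[0,0,0.0009,0,0,0.0477,0.3],[0,0,0.0012,0,0,0.0637,0.3]]]' >/dev/null; python3 st.py
```

```text
op 0.6464 F [-2.11  1.97  4.3 ] M [0.224 0.355 0.175] yaw 1.165 q6 -1.612 tau6 -0.229 ff 41.7 tcp [ 0.512  -0.1332  0.1173]
op 0.6436 F [-2.44  0.62  4.43] M [0.313 0.403 0.236] yaw 0.765 q6 -1.212 tau6 -0.229 ff 41.7 tcp [ 0.512  -0.1332  0.1162]
```

Converted, 0.6 rad is 0.0955.

```bash
python3 -m inch '[[[0,0,0.0003,0,0,0.0159,0.3],[0,0,0.0006,0,0,0.0318,0.3],[0,0,0.0009,0,0,0.0477,0.3],[0,0,0.0012,0,0,0.0637,0.3],[0,0,0.0015,0,0,0.0796,0.3],[0,0,0.0018,0,0,0.0955,0.3]]]' >/dev/null; python3 st.py; python3 -m inch '[[[0,0,0.0003,0,0,0.0159,0.3],[0,0,0.0006,0,0,0.0318,0.3]]]' >/dev/null; python3 st.py; python3 -m inch '[[[0,0,0.0003,0,0,0.0159,0.3]]]' >/dev/null; python3 st.py; python3 -m inch '[[[0,0,0.0003,0,0,0.0159,0.3]]]' >/dev/null; python3 st.py
```

```text
op 0.6422 F [-2.29  1.99  4.24] M [0.266 0.344 0.183] yaw 0.165 q6 -0.612 tau6 -0.229 ff 41.7 tcp [ 0.512  -0.1331  0.1144]
op 0.6455 F [-1.56  1.67  3.55] M [0.312 0.357 0.198] yaw -0.035 q6 -0.412 tau6 -0.229 ff 41.7 tcp [ 0.5121 -0.1331  0.1138]
op 0.6461 F [-2.09  1.72  4.66] M [0.282 0.314 0.201] yaw -0.135 q6 -0.312 tau6 -0.229 ff 41.7 tcp [ 0.5121 -0.1331  0.1135]
op 0.6455 F [-1.66  2.29  4.49] M [0.32  0.314 0.211] yaw -0.235 q6 -0.212 tau6 -0.229 ff 41.7 tcp [ 0.5121 -0.1331  0.1132]
```

Converted, 0.1 rad is 0.0159.

```bash
python3 -m inch '[[[0,0,0.0003,0,0,0.0159,0.3]]]' >/dev/null; python3 st.py; python3 -m inch '[[[0,0,0.0003,0,0,0.0159,0.3]]]' >/dev/null; python3 st.py; python3 -m inch '[[[0,0,0.0003,0,0,0.0159,0.3]]]' >/dev/null; python3 st.py
```

```text
op 0.6451 F [-2.14  1.5   5.13] M [0.301 0.343 0.234] yaw -0.335 q6 -0.112 tau6 -0.204 ff 41.8 tcp [ 0.5121 -0.1331  0.1129]
op 0.6476 F [-2.5   2.38  5.78] M [0.351 0.333 0.301] yaw -0.434 q6 -0.012 tau6 -0.085 ff 42.5 tcp [ 0.5121 -0.1331  0.1126]
op 0.6494 F [-2.14  1.97  5.27] M [0.434 0.372 0.445] yaw -0.533 q6 0.087 tau6 0.076 ff 43.5 tcp [ 0.5121 -0.1331  0.1125]
```

Converted, 0.08 rad is 0.0127.

```bash
python3 -m inch '[[[0,0,0.0002,0,0,0.0127,0.3]]]' >/dev/null; python3 st.py; python3 -m inch '[[[0,0,0.0002,0,0,0.0127,0.3]]]' >/dev/null; python3 st.py
```

```text
op 0.6476 F [-2.16  2.88  5.29] M [0.39  0.353 0.591] yaw -0.612 q6 0.166 tau6 0.301 ff 44.2 tcp [ 0.5121 -0.1331  0.1123]
op 0.645 F [-2.78  3.55  5.92] M [0.497 0.438 1.052] yaw -0.691 q6 0.245 tau6 0.705 ff 46.7 tcp [ 0.5121 -0.1332  0.1122]
```

Torque ramped from 0.2 to 0.6 N m, then jumped 0.46 N m to 1.05 about 0.35 rad after first contact. That is solid, so I'll stop, hold briefly and let go.

```bash
python3 -m inch '[[[0,0,0,0,0,0,0.3],[0,0,0,0,0,0,0.3]]]' >/dev/null; python3 st.py; python3 -m inch '[[[0,0,0,0,0,0,1],[0,0,0,0,0,0,1],[0,0,0,0,0,0,1],[0,0,0,0,0,0,1],[0,0,-0.03,0,0,0,1],[0,0,-0.08,0,0,0,1],[0,0,-0.13,0,0,0,1],[0,0,-0.13,0,0,0,1]]]'; python3 st.py; python3 - <<'E'
from h import *
r=ctrl.read_camera("scene");cv2.imwrite("pics/s3.png",cv2.resize(r["pixels"][170:290,130:290],None,fx=5,fy=5,interpolation=cv2.INTER_CUBIC)[:,:,::-1])
for t in("ball","jam_nut"):print(t,[(np.round(d["position"],3).tolist(),round(d["conf"],2)) for d in ctrl.mark_of("scene",t)])
E
```

```text
op 0.6459 F [-2.27  2.17  4.91] M [0.41  0.469 0.579] yaw -0.689 q6 0.243 tau6 0.556 ff 43.9 tcp [ 0.5122 -0.1332  0.1122]
time: 15.9
eef_pos: [0.5146, -0.1346, 0.2473]
tcp_rot: [0.905, 0.425, 0.004, 0.004]
contact_force: [-0.0, 0.2, -0.5]
opening: 0.999
finger_force: 0.0
op 0.9992 F [-0.02  0.17 -0.54] M [-0.021 -0.034 -0.018] yaw -0.692 q6 0.245 tau6 -0.0 ff 0.0 tcp [ 0.5146 -0.1346  0.2473]
ball [([0.512, -0.134, 0.159], 0.79), ([0.238, 0.26, 0.215], 0.69)]
jam_nut [([0.515, -0.131, 0.102], 0.82), ([0.233, 0.258, 0.144], 0.7)]
```

View pics/s3.png

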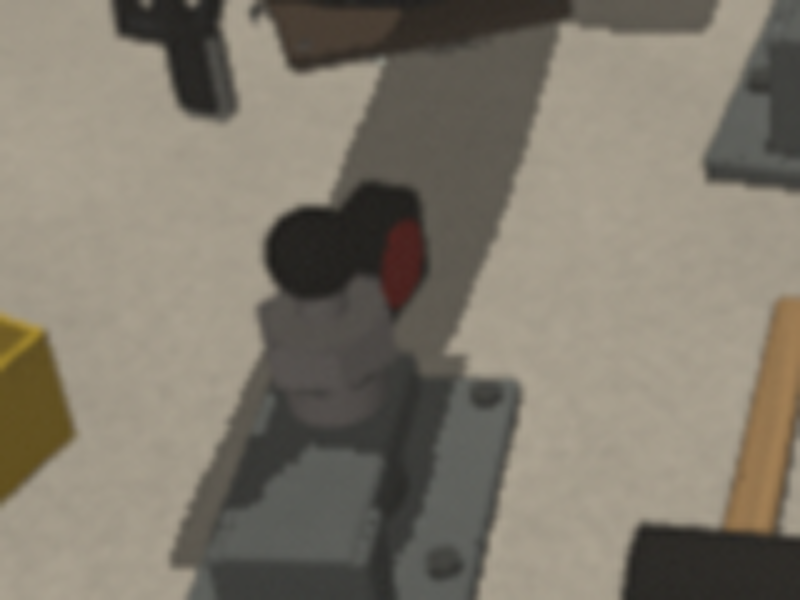

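The nut now sits flush on the washer (crop 330,385), the ball is still at 0.159 m, and the bin, mallet and tape measure haven't moved. The gripper is clear, so I'm handing the job in.

```bash
python3 -c "
from plant import ctrl
print(ctrl.sign_off())"
```

```text
the job is handed in; nothing more can be done
None
```

I handed the job in at about 16 s of the 59 s. The stop screw is bottomed, judged from the ball slipping in the pads after about 1.3 rad of turning. The jam nut was run down until its torque jumped about 0.46 N m to 1.05 N m, which I took as solid, though that peak is above the boss's 0.9 N m hold, and I measured neither the clamp force nor any boss twist. The gripper is clear, and the bin, mallet and tape measure look unmoved; the spanner was out of the final picture.

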